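Check the sprung corner of a mirror mount against its scale mark

ROBOT

A 6-joint arm with a two-finger parallel gripper is mounted at the origin on the work surface. World frame = base frame: x ahead of the robot, y to its left, z up, the work surface at z = 0. Lengths are in mm, angles in rad, forces in N, time in s.
With the tool pointing down it reaches from about 275 to 1000 mm from the base axis. Payload 8.4 kg.
Tool frame: the origin (TCP) lies at the very end of the fingers, on their centre line; the grasp point (between the pads) lies 19 mm behind it; z points along the fingers, y is the direction in which the jaws open and shut (so a half turn about z gives the same grasp; the last joint's range is limited). The gripper opens to 85 mm and grips with 20 to 120 N. Pads are 22 mm wide; open, the fingers measure 114 mm over their backs; the gripper's body (76 mm by 85 mm) begins 54 mm behind the grasp point. The pads swing forward as they close: fully open they stand 13 mm farther back than shut.
Start: joints at [1.237, 0.353, 1.633, -0, 1.155, -0.002], TCP at [203.589, 590.914, 231.281] pointing down, gripper open.
Joint ranges: [-2.63, 2.63], [-0.92, 2.1], [0.06, 2.66], [-1.3, 4.44], [0, 2.69], [-3.02, 3.02]. Speed limits (rad/s): [2.22, 2.22, 2.79, 3.14, 3.14, 3.14].

INTERFACE

Orientations are given as [roll, pitch, yaw] about the fixed x, y, z axes, in that order (R = Rz(yaw) Ry(pitch) Rx(roll)).
In Python, from rig import readout, grab_frame, calibration, r gives the robot as it stands. The module is installed in compiled form; this text tells all that it offers.
- The arm moves only by the tool play_rows, never from a script. Its argument "rows" is a list of rows, each a list of 3 entries, a list of its own where there are three numbers: the closure in counts, from 0 (fully open) to 255 (shut), then the shift along the tool's x, y, z in cm, then the turn, a rotation vector about the tool's x, y, z in rad. In form: [[gripper, [dx, dy, dz], [rx, ry, rz]], ...]. A call has 1 to 12 rows; each row is the pose to reach, as a shift and turn from the pose commanded when the call began, along the tool's axes at that moment; what a row does not reach only later rows make up. A row lasts 1/12 s, in which the tool goes at most 41.7 mm and 7.16 degrees, less where a joint would pass 70% of its speed; a pose out of reach is approached as far as the arm can. A call with a gripper value outside its range is refused whole. The fingers move at their own pace and stop on an object; "squeeze" is the grip in N (left out, the last holds). Time passes only in rows, so rows that repeat a pose let the fingers close. It gives the time, the measured TCP pose, the force and the opening at its end, in the units of the state.
- readout.sense(): the state, without advancing time (a new reading comes with each control period).
- grab_frame(name): name is "scene" or "top" or "wrist"; returns (picture, depth): 480x640x3 uint8, red, green, blue; 480x640 float32, mm along the optical axis (not along the pixel's ray), 0 where there is no reading.
- calibration(name): a dict with "vfov" (degrees; the focal length in pixels is half the picture's height over the tangent of half this angle, whatever the lens; pixels are square), "cx", "cy" (the principal point, pixels), "cam_to_world" (4x4, takes a point from camera to world coordinates). Camera axes: x right, y down, z forward; pixel columns grow to the right and rows downward; lengths in mm; the calibration is good to about 2 mm. The wrist camera is an equidistant fisheye: a pixel r from the principal point sees the ray r / f radians off the axis. A picture is of the moment at which its call begins: read the wrist's pose just before it. calibration takes no time and is no camera call; for the wrist camera it gives the pose at the moment of the call.
- r.sign_off(): hands the job in, once; it reports no verdict.
The state is a dict: "clock": time; "qpos": joint angles; "qvel": joint speeds; "joint_efforts": joint torques, N m; "eef_pos": TCP position; "tcp_rot": TCP orientation; "contact_force": force on the tool from outside, world axes, zero at the start; "wrist_torque": the same for the moment, N m; "opening": opening from 0.0 (shut) to 1.0 (fully open).
Only numpy, scipy, OpenCV 4.12 (cv2) and the standard library are available. Lean on these libraries where they do the work, as an engineer would, in place of code of your own. Each camera call takes 0.05 s, during which the arm holds its last target.

TASK

Check the spring of the tilt mount that carries the round mirror: with the fingertips, press down the round black pad on its sprung corner until the pointer is level with the mark blade on its scale post, without going past it, keep it level for about a second, then let go so that the plate springs back fully. Do not touch the mirror, and leave the other mount with the square filter and the things lying about where they are; nothing is to be picked up.

Things in the scene. Friction and masses are not known exactly. Their poses are not given: they have to be found in the camera images.
- mirror_mount: base of the tilt mount that carries the ROUND mirror: a dark steel 150 mm square base, fixed to the table, origin at the centre of its underside on the table. Its x axis points (level) along a diagonal of the square to the sprung corner, z up. The 150 mm square, 8 mm thick aluminium tilt plate lies 60 mm up (mid-thickness) and rocks about the mount's y axis through the plate's centre.
- tilt_plate (a joint): tilt of the mirror mount's plate, rad: 0 at rest against its stop, growing to 0.30 as the sprung corner goes down. The spring takes about 3 N at the pad to start and about 11 N at 0.22 rad; it returns the plate to 0 when let go.
- mirror_pad_top (a point): centre of the flat top of the round black press pad on the sprung corner of the mirror mount's plate: the place to press. The pad is 32 mm across and stands 22 mm above the plate; this point is 86 mm above the table at rest and 85 mm from the rocking axis. It goes down (and at most 9 mm outward) as the plate tilts.
- mirror_pointer (a point): tip of the steel pointer, a 4 mm thick bar that sticks out beyond the sprung corner; this point is at the tip's mid-thickness, 135 mm from the rocking axis, 60 mm above the table at rest, and drops 1.6 mm for each mm that the pad is pressed.
- mirror_mark (a point): the scale mark of the mirror mount: end of a 4 mm thick level steel blade that juts from a dark clamp on the scale post towards the pointer's path; this point is at the blade's mid-thickness, 6 mm to the side of the pointer's path. It is fixed, but its height differs from job to job, 12 to 32 mm below the resting pointer. Its z axis is up. Pointer and mark are level when their heights are equal.
- mirror_top (a point): centre of the top face of the round mirror in a black cell, 72 mm across, on the middle of the plate; 9.5 mm above the plate. Keep off it.
- filter_plate (a joint): tilt of the plate of the other mount, which is alike but carries a SQUARE glass filter (66 mm); 0 at rest. To be left alone.
- filter_mount: base of that other mount, same size and same axes as mirror_mount; the two mounts stand side by side, either one on the left.
- cleaner: bystander, not to be disturbed: white plastic lens-cleaner bottle, 42 mm across, 105 mm tall; origin at the middle of its underside.
- tin: bystander, not to be disturbed: flat round aluminium tin, 48 mm across, 22 mm tall; origin at the middle of its underside.
- driver: bystander, not to be disturbed: screwdriver with black handle, 170 mm long, lying; origin at its underside, x along its length.
- brush_a: bystander, not to be disturbed: copper-coloured carbon brush block 26 x 16 x 14 mm; origin at the middle of its underside.
- brush_b: bystander, not to be disturbed: another copper-coloured carbon brush block 26 x 16 x 14 mm; origin at the middle of its underside.
- coupling: bystander, not to be disturbed: grooved dark steel shaft coupling, 44 mm across, 38 mm tall; origin at the middle of its underside.
- wrench: bystander, not to be disturbed: steel wrench, 160 mm long, lying; origin at its underside, x along its length.

How it is judged:
By the outcome, as a careful person would: the job done as asked, in the order asked, and still so for the second after the job is handed in, with the robot touching nothing.
It also fails if it takes over 43 s, if anything falls off the work surface, if the arm or the gripper's body presses on something with over 40 N, if the wrist force passes 120 N, or if a joint passes its speed limit or range.

## Working session

There is one attempt and no reset: what is moved stays moved. The work goes in short steps, Python scripts to look and compute and a tool call to move; the robot and the scene stay as the last step left them, time stands still between calls to the robot, and variables do not carry over. Pictures are saved under pics/ and viewed, and the job is handed in when it is done.

Besides the shell and the picture viewer there is one more tool, called after ">>>" in YAML: its name, and indented under it one key for each argument. play_rows: Moves the arm, as the interface text tells. Its arguments: {"type":"object","properties":{"rows":{"type":"array"},"squeeze":{"type":"number"}},"required":["rows"]}

```bash
mkdir -p pics
python3 - <<'E'
from rig import readout, grab_frame, calibration, r
import cv2, numpy as np
print(readout.sense())
for n in ["scene","top"]:
    im,d=grab_frame(n); cv2.imwrite(f"pics/{n}0.png",im[:,:,::-1]); np.save(f"pics/{n}0.npy",d)
    c=calibration(n); print(n,c)
E
```

```text
{'clock': 0.0, 'qpos': array([ 1.23660924e+00,  3.53650729e-01,  1.63414533e+00, -2.52728932e-05,
        1.15519776e+00, -2.41101159e-03]), 'qvel': array([-6.70477225e-04,  4.99923393e-05, -1.69626987e-04, -6.00370283e-04,
        9.77074523e-04,  2.71499980e-04]), 'joint_efforts': array([-1.92714306e-04, -6.05230808e+01, -3.42068911e+01, -2.42748019e-04,
        9.38367069e-03, -1.91858408e-05]), 'eef_pos': array([203.43253374, 590.45540633, 230.55527936]), 'tcp_rot': array([-3.14019144e+00,  1.97289328e-05,  2.80982681e+00]), 'contact_force': array([ 0.74144389,  0.36553013, -0.24824251]), 'wrist_torque': array([ 0.02962038,  0.01279182, -0.00117072]), 'opening': 1.0022799264361038}
scene {'vfov': 52.25856815993532, 'cx': 316.2669103186854, 'cy': 249.46107223668236, 'cam_to_world': array([[ 8.76095846e-01,  2.89437098e-01, -3.85593354e-01,
         9.03904391e+02],
       [ 4.82118807e-01, -5.32863213e-01,  6.95426669e-01,
        -5.94617714e+02],
       [-4.18623652e-03, -7.95162224e-01, -6.06382316e-01,
         5.89856303e+02],
       [ 0.00000000e+00,  0.00000000e+00,  0.00000000e+00,
         1.00000000e+00]])}
top {'vfov': 47.83464919508398, 'cx': 321.2365509502159, 'cy': 229.09928989703124, 'cam_to_world': array([[ 1.92757728e-02, -9.85404377e-01,  1.69135032e-01,
         3.82656966e+02],
       [-9.99805131e-01, -1.82770488e-02,  7.45991333e-03,
         3.01943533e+00],
       [-4.25974203e-03, -1.69245868e-01, -9.85564656e-01,
         1.12166558e+03],
       [ 0.00000000e+00,  0.00000000e+00,  0.00000000e+00,
         1.00000000e+00]])}
```

View pics/scene0.png

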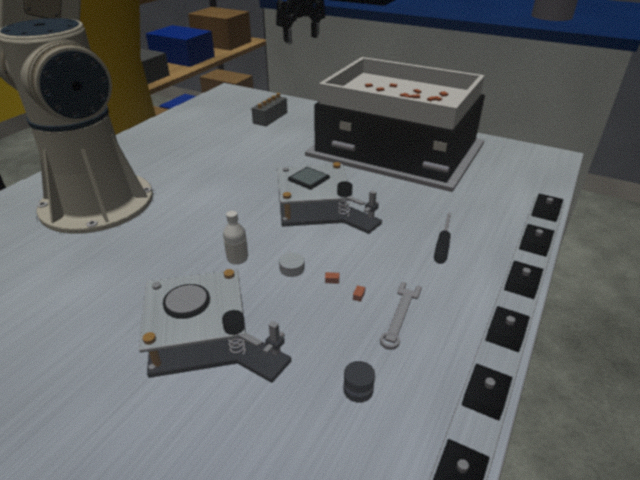

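View pics/top0.png

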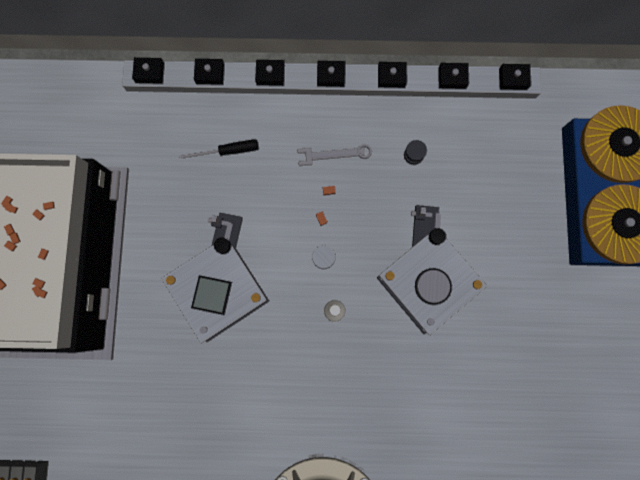

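The round-mirror mount is on the robot's right: in the top view its mirror is at (433,286) and its pad at (438,237). In the scene view they are at (186,298) and (233,320). Next I measure them and zoom in on the pointer and mark.

```bash
cat > h.py <<'E'
import numpy as np, cv2
from rig import readout, grab_frame, calibration, r
def foc(c): return 240/np.tan(np.radians(c["vfov"])/2)
def ray(name,u,v,c=None):
    c=c or calibration(name); f=foc(c); x,y=(u-c["cx"])/f,(v-c["cy"])/f
    if name=="wrist":
        t=np.hypot(x,y); s=np.sin(t)/t if t>1e-9 else 1; d=np.array([x*s,y*s,np.cos(t)])
    else: d=np.array([x,y,1.])
    T=c["cam_to_world"]; return T[:3,3],T[:3,:3]@d
def onz(name,u,v,z,c=None):
    o,d=ray(name,u,v,c); return o+d*(z-o[2])/d[2]
def dpt(name,u,v,D,c=None):
    o,d=ray(name,u,v,c); return o+d*D   # non-fisheye
E
python3 - <<'E'
from h import *
for n,(u0,v0,w,h) in {"scene":(130,255,170,130),"top":(370,190,130,150)}.items():
    im=cv2.imread(f"pics/{n}0.png")[v0:v0+h,u0:u0+w]; cv2.imwrite(f"pics/{n}_z.png",cv2.resize(im,None,fx=4,fy=4,interpolation=cv2.INTER_CUBIC))
D=np.load("pics/top0.npy"); S=np.load("pics/scene0.npy")
for nm,u,v in [("pad",438,237),("mirror",433,286),("postclamp",430,212)]: print(nm,dpt("top",u,v,np.float64(D[v,u])).round(1))
for nm,u,v in [("pad",233,316),("mirror",186,298)]: print(nm,dpt("scene",u,v,np.float64(S[v,u])).round(1))
# black blob of pad in top
im=cv2.imread("pics/top0.png"); g=im.max(2)
m=((g<45)*255).astype(np.uint8); 
n,l,st,ce=cv2.connectedComponentsWithStats(m[190:340,370:500])
for s,c in zip(st,ce):
    if s[4]>15: print(s,c+[370,190])
print(onz("top",438,237,86),onz("scene",233,316,86),onz("top",433,286,73.5),onz("scene",186,299,73.5))
E
```

```text
pad [ 549.4 -215.8   83.7]
mirror [ 455.2 -206.8   73.3]
postclamp [ 613.8 -215.4   10.7]
pad [ 554.5 -213.1   86.4]
mirror [ 457.7 -205.8   72.6]
[    0     0   130   150 19072] [434.61079069 264.72205327]
[44 26 10 14 27] [416.59259259 220.59259259]
[ 59  38  16  17 209] [436.45933014 235.86602871]
[ 45  78  36  36 140] [429.25       286.48571429]
[ 549.06993202 -215.3645662    86.        ] [ 554.26558549 -212.80682655   86.        ] [ 455.19980135 -206.72169901   73.5       ] [ 460.00581464 -208.27205569   73.5       ]
```

View pics/scene_z.png

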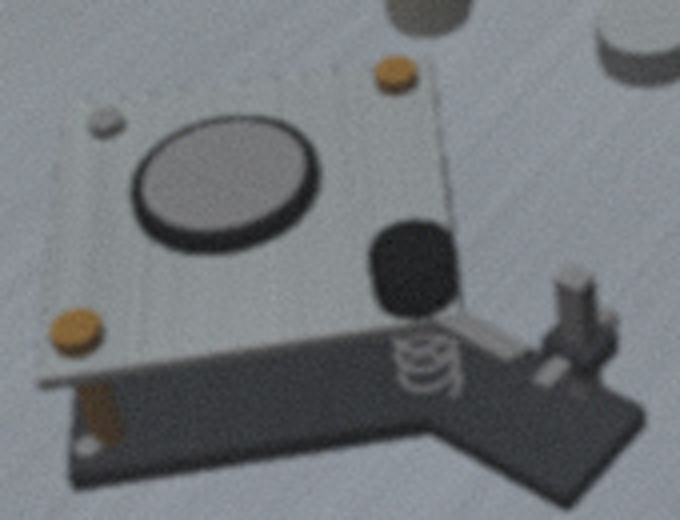

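View pics/top_z.png

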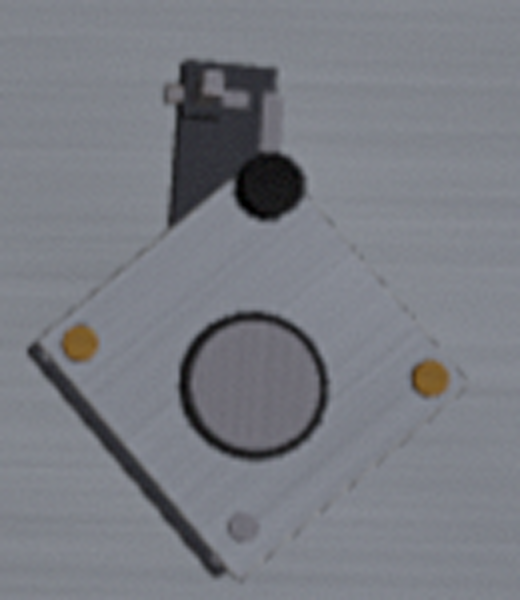

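Run:
```python
from h import *
from scipy.spatial.transform import Rotation as Ro
s=readout.sense(); R=Ro.from_euler('xyz',s['tcp_rot']).as_matrix(); print("R",R.round(3))
c=calibration("wrist"); im,d=grab_frame("wrist"); cv2.imwrite("pics/wrist0.png",im[:,:,::-1])
T=c["cam_to_world"]; print({k:c[k] for k in("vfov","cx","cy")}); print("cam in tool",(R.T@(T[:3,3]-s['eef_pos'])).round(1)); print((R.T@T[:3,:3]).round(3))
D=np.load("pics/top0.npy")
for u,v in [(10,165),(80,250),(75,340),(115,340)]: print(u,v,dpt("top",u,v,np.float64(D[v,u])).round(0))
for nm,u,v,z in [("lknob",390,275.5,68),("rknob",477.5,284.5,68),("bknob",430.7,321.8,68),("pad",437.5,236.3,86),("mir",433.5,286.5,73.5)]:
    print(nm,onz("top",u,v,z).round(1), dpt("top",u,v,np.float64(D[round(v),round(u)])).round(1))
```

```text
R [[-0.945  0.326 -0.   ]
 [ 0.326  0.945 -0.001]
 [ 0.    -0.001 -1.   ]]
{'vfov': 65.70646984690485, 'cx': 320.74057681893856, 'cy': 244.7624163756509}
cam in tool [  64.4   -0.2 -142.4]
[[-0.001 -0.967 -0.257]
 [ 1.    -0.001  0.   ]
 [-0.    -0.257  0.967]]
10 165 [660. 593. 150.]
80 250 [504. 452. 140.]
75 340 [342. 446. 138.]
115 340 [338. 426.   1.]
lknob [ 474.4 -124.6   68. ] [ 473.9 -123.9   73.3]
rknob [ 460.1 -294.1   68. ] [ 459.8 -293.    71.8]
bknob [ 387.  -202.3   68. ] [ 387.  -202.4   67.9]
pad [ 550.4 -214.4   86. ] [ 550.8 -214.9   83.6]
mir [ 454.3 -207.7   73.5] [ 454.2 -207.6   73.7]
```

View pics/wrist0.png

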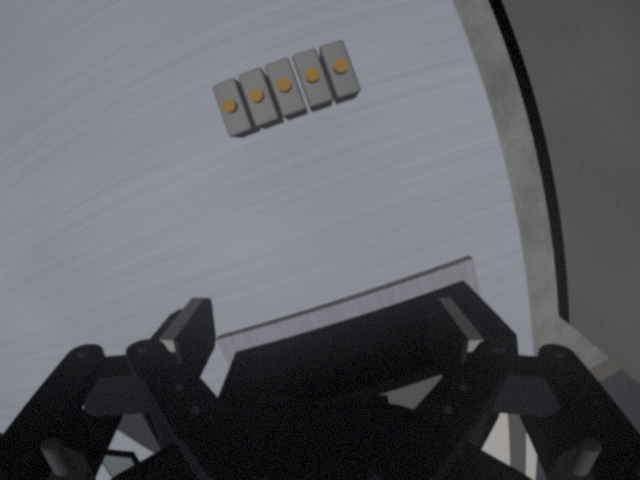

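Both measurements agree. The pad top is at about (550.5, -214, 86), the mount axis points at -4.5°, and the rocking axis is at about (466, -208), which gives the 85 mm offset. The pointer tip should be near (600, -218, 60). The bin is 150 mm tall, so I travel at z = 230 with the gripper shut.

>>> play_rows:
  rows:
    - [255,[-58.5,-64.9,0],[0,0,2.89]]
    - [255,[-58.5,-64.9,0],[0,0,2.89]]
    - [255,[-58.5,-64.9,0],[0,0,2.89]]
    - [255,[-58.5,-64.9,0],[0,0,2.89]]
    - [255,[-58.5,-64.9,0],[0,0,2.89]]
    - [255,[-58.5,-64.9,0],[0,0,2.89]]
    - [255,[-58.5,-64.9,0],[0,0,2.89]]
    - [255,[-58.5,-64.9,0],[0,0,2.89]]
    - [255,[-58.5,-64.9,0],[0,0,2.89]]
    - [255,[-58.5,-64.9,0],[0,0,2.89]]
    - [255,[-58.5,-64.9,0],[0,0,2.89]]
    - [255,[-58.5,-64.9,0],[0,0,2.89]]
  squeeze: 40

```text
clock: 1.15
eef_pos: [399.3, 128.8, 231.4]
tcp_rot: [3.141, -0.0, 1.304]
contact_force: [0.6, 1.2, 0.8]
opening: 0.001
```

```bash
cat >> h.py <<'E'
from scipy.spatial.transform import Rotation as Ro
def pose():
    s=readout.sense(); return s,s['eef_pos'],Ro.from_euler('xyz',s['tcp_rot'])
def plan(target,rpy):
    s,p,R=pose(); Rt=Ro.from_euler('xyz',rpy)
    print("t",round(s['clock'],2),"p",p.round(1),"rpy",s['tcp_rot'].round(3),"q",s['qpos'].round(2),"F",s['contact_force'].round(1))
    print("shift cm",(R.inv().apply(np.array(target)-p)/10).round(2),"turn",(R.inv()*Rt).as_rotvec().round(3))
E
python3 -c "
from h import *
plan([545,-214,160],[np.pi,0,-0.08])"
```

```text
t 1.15 p [399.3 128.8 231.4] rpy [ 3.141 -0.     1.304] q [0.31 0.02 2.05 0.   1.07 0.58] F [0.6 1.2 0.8]
shift cm [-29.22  23.09   7.14] turn [ 0.    -0.     1.384]
```

>>> play_rows:
  rows:
    - [255,[-29.2,23.1,0],[0,0,1.384]]
    - [255,[-29.2,23.1,0],[0,0,1.384]]
    - [255,[-29.2,23.1,0],[0,0,1.384]]
    - [255,[-29.2,23.1,0],[0,0,1.384]]
    - [255,[-29.2,23.1,0],[0,0,1.384]]
    - [255,[-29.2,23.1,0],[0,0,1.384]]
    - [255,[-29.2,23.1,7.0],[0,0,1.384]]
    - [255,[-29.2,23.1,7.0],[0,0,1.384]]
    - [255,[-29.2,23.1,7.0],[0,0,1.384]]
    - [255,[-29.2,23.1,7.0],[0,0,1.384]]
    - [255,[-29.2,23.1,7.0],[0,0,1.384]]
    - [255,[-29.2,23.1,7.0],[0,0,1.384]]

```text
clock: 2.15
eef_pos: [546.4, -211.9, 159.9]
tcp_rot: [-3.141, 0.002, -0.082]
contact_force: [0.3, 0.4, 0.4]
opening: 0.0
```

```bash
python3 -c "
from h import *
plan([550,-214,120],[np.pi,0,-0.08])
im,d=grab_frame('wrist'); cv2.imwrite('pics/wrist1.png',im[:,:,::-1]); np.save('pics/wrist1.npy',d)"
```

```text
t 2.15 p [ 546.4 -211.9  159.9] rpy [-3.141e+00  2.000e-03 -8.200e-02] q [-0.37  0.37  1.78 -0.    0.99  1.28] F [0.3 0.4 0.4]
shift cm [0.38 0.19 3.99] turn [-0.001  0.002 -0.002]
```

View pics/wrist1.png

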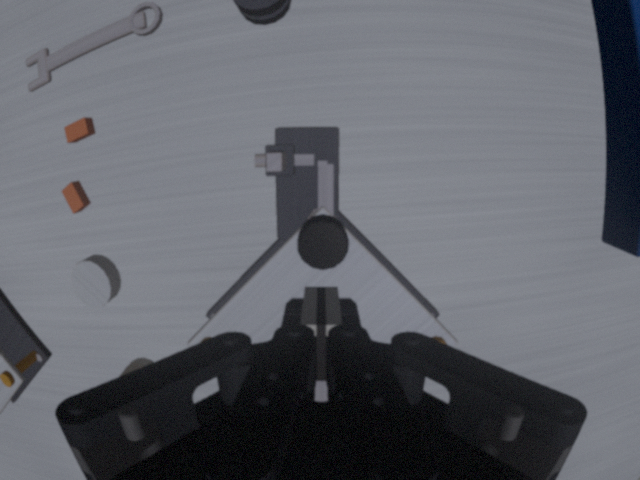

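The wrist view shows the pad at (323,242), the pointer running up to its tip at (326,162), the blade with its free end at (314,160), and the post clamp at (280,160). Now I compare heights using depth.

```bash
cat >> h.py <<'E'
def wmap(D,c):
    f=foc(c); u,v=np.meshgrid(np.arange(640),np.arange(480)); x=(u-c["cx"])/f; y=(v-c["cy"])/f
    t=np.hypot(x,y)+1e-9; P=np.stack([D*np.tan(t)*x/t,D*np.tan(t)*y/t,D],-1)
    T=c["cam_to_world"]; return P@T[:3,:3].T+T[:3,3]
E
python3 - <<'E'
from h import *
np.set_printoptions(linewidth=250,suppress=True)
c=calibration("wrist"); D=np.load("pics/wrist1.npy").astype(float); P=wmap(D,c)
print("pad z",np.median(P[232:252,314:332,2]),P[232:252,314:332,2].std(), "base", np.median(P[190:215,285:305,2]))
print(P[150:182,294:338,2].round(0).astype(int)[:, ::1])
im=cv2.imread("pics/wrist1.png"); cv2.imwrite("pics/w1z.png",cv2.resize(im[110:290,240:400],None,fx=3.3,fy=3.3,interpolation=cv2.INTER_CUBIC))
m=(im[215:275,290:356].max(2)<50).astype(np.uint8); n,l,st,ce=cv2.connectedComponentsWithStats(m)
for s,q in zip(st,ce):
    if s[4]>300: print(s,q+[290,215])
E
```

```text
pad z 86.69646338295965 11.395501977407053 base 12.579145464730487
[[ 37  13  12 ...  13  13  12]
 [ 37  13 303 ...  13  13  13]
 [ 37  12  13 ...  13  13  13]
 ...
 [ 12  13  12 ...  12  12  12]
 [ 13  13  12 ...  12  13  11]
 [ 13  11  12 ...  12  12  14]]
[   0    0   66   60 2299] [324.22009569 246.78381905]
[   9    1   48   52 1649] [319.95087932 241.3426319 ]
```

View pics/w1z.png

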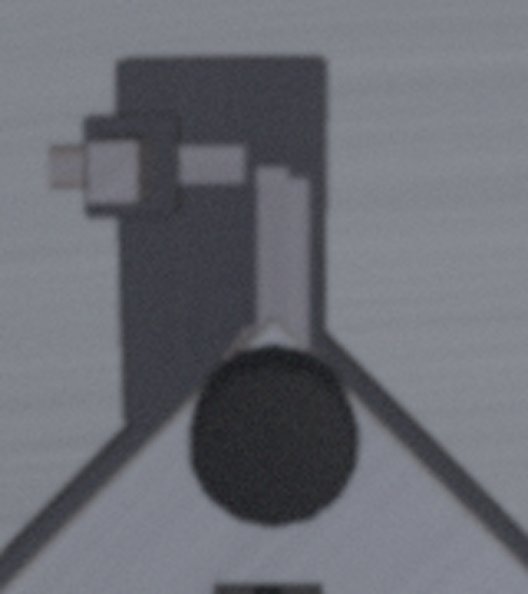

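```bash
cat >> h.py <<'E'
def med(P,v0,v1,u0,u1,lo=20,hi=130):
    Q=P[v0:v1,u0:u1].reshape(-1,3); Q=Q[(Q[:,2]>lo)&(Q[:,2]<hi)]; return np.median(Q,0).round(1),Q[:,2].std().round(2),len(Q)
E
python3 - <<'E'
from h import *
import sys
np.set_printoptions(linewidth=260,suppress=True,threshold=sys.maxsize)
c=calibration("wrist"); D=np.load("pics/wrist1.npy").astype(float); P=wmap(D,c)
print(P[152:172:1,292:336,2].round(0).astype(int))
print("blade",med(P,156,165,298,312)); print("ptr tip",med(P,162,170,320,331)); print("ptr mid",med(P,180,200,320,331))
print("pad",med(P,230,255,312,334))
E
```

```text
[[ 43  43  37  12  13  11  11  13  12  12  12  13  14 303  13  12  13  12  13  12  13  12  12  13  14  14  12  12  12  13  12  12  13  11  13  12  12  12  12  13  13  11  13  13]
 [ 42  43  37  14  11  13  13  13  13  13  12  11  13  12  13  12  12  12  13  12  11  12  13 303  13  13  12  12  12  12  13  12  12  12  12  12  13  12  12  13  12  14  13  12]
 [ 43  44  40  39  40  40  40  39  39  40  40  38  39  39  39  39  40  40  39  39  40  38  38  13  13  12  12  13  13  11  12  13  13  13  12  13  12  11  12  12  14  12  13  12]
 [ 43  44  38  40  39  39  39  38  39  40  39  38  40  39  39  40  39  39  40  39  39  39  39  11  13  11  13  12  14  13  13  14  13  13  12  11  12  12  13  12  13  12  13  14]
 [ 42  42  40  40  39  39  39  38  39  40  40  39  40  39  39  39  38  40  39  40  39  39  39  12  11  13  12  11  12  12  12  12  13  12  13  12  13  12  14  13  12  12  12  13]
 [ 43  42  40  40  38  40  40  40  38  40  39  39  39  38  40  39  39  40  38  37  39  40  39  13  14  12  13  13  12  13  12  13  11  13  12  12  13  12  12  12  12  13  14  13]
 [ 43  44  40  40  40  40 
[... 2033 characters left out ...]
 13  12  12  13  62  63  63  62  62  63  63  63  63  62  61  63  63  62  62  12  11  12]
 [ 43  43  41  14  13  12  13  13  12  13  10  12  12  12  14  13  13  13  13  12  11  12  13  12  13  12  63  63  62  63  63  62  63  62  62  62  62  63  63  63  63  12  11  13]
 [ 44  42  41  11  12  12  13  13  13  12  12  12  12  12  11  12  12 303  11  12  12  14  12  14  12  12  63  64  64  61  62  63  63  62  63  62  62  63  63  63  62  12  13  13]]
blade (array([ 603.9, -204.2,   39.2]), np.float64(0.74), 126)
ptr tip (array([ 599.8, -218. ,   62.6]), np.float64(0.61), 81)
ptr mid (array([ 584.5, -217. ,   62.6]), np.float64(0.64), 220)
pad (array([ 555.6, -213.2,   86.7]), np.float64(0.63), 548)
```

The pointer top is at 62.6 and the blade top at 39.2. The pointer therefore has to drop about 23.4 mm, which is within 12–32, and the pad about 15 mm. Next is the pad centre from the depth mask.

Run:
```python
from h import *
c=calibration("wrist"); D=np.load("pics/wrist1.npy").astype(float); P=wmap(D,c)
m=np.zeros((480,640),np.uint8); m[205:285,285:360]=(np.abs(P[205:285,285:360,2]-86.7)<4)
n,l,st,ce=cv2.connectedComponentsWithStats(m); i=1+np.argmax(st[1:,4]); print(st[i],ce[i])
Q=P[l==i]; ax=np.array([np.cos(.08),-np.sin(.08)]); a=Q[:,:2]@ax; b=Q[:,:2]@[-ax[1],ax[0]]
print("mean",Q.mean(0),"extent",np.percentile(a,[.3,99.7]),np.percentile(b,[.3,99.7]))
plan([Q[:,0].mean(),Q[:,1].mean(),96],[np.pi,0,-0.08])
```

```text
[ 298  218   50   52 2031] [322.54554407 243.95667159]
mean [ 554.44479197 -213.08408467   86.5364416 ] extent [554.03086927 584.80839783] [-182.90476109 -153.24957338]
t 2.2 p [ 546.5 -211.2  160.6] rpy [-3.141e+00  1.000e-03 -7.400e-02] q [-0.37  0.37  1.78  0.    0.99  1.27] F [-0.  -0.1  0.5]
shift cm [0.81 0.13 6.45] turn [-0.001  0.001  0.006]
```

>>> play_rows:
  rows:
    - [255,[0.4,0.1,1.5],[0,0,0]]
    - [255,[0.7,0.1,3.0],[0,0,0]]
    - [255,[0.7,0.1,4.5],[0,0,0]]
    - [255,[0.7,0.1,5.5],[0,0,0]]
    - [255,[0.7,0.1,6.3],[0,0,0]]
    - [255,[0.7,0.1,6.3],[0,0,0]]
    - [255,[0.7,0.1,6.3],[0,0,0]]

```text
clock: 2.78
eef_pos: [553.8, -212.2, 98.4]
tcp_rot: [-3.141, 0.0, -0.073]
contact_force: [0.3, -0.8, -0.5]
opening: -0.005
```

```bash
cat > look.py <<'E'
from h import *
import sys
k=sys.argv[1]
plan([553.5,-213.3,88],[np.pi,0,-0.08])
c=calibration("wrist"); im,d=grab_frame('wrist'); cv2.imwrite(f'pics/w{k}.png',im[:,:,::-1]); P=wmap(d.astype(float),c); np.save(f"pics/w{k}.npy",P)
ax=np.array([np.cos(.08),-np.sin(.08)]); A=(P[:,:,:2]-[466,-207.5])@ax; B=(P[:,:,:2]-[466,-207.5])@[-ax[1],ax[0]]; Z=P[:,:,2]
def reg(nm,a0,a1,b0,b1,z0,z1):
    m=(A>a0)&(A<a1)&(B>b0)&(B<b1)&(Z>z0)&(Z<z1)
    if m.sum()<5: print(nm,"none"); return
    v,u=np.nonzero(m); print(nm,"n",m.sum(),"z",np.median(Z[m]).round(2),"a",A[m].min().round(1),A[m].max().round(1),"b",B[m].min().round(1),B[m].max().round(1),"px",u.mean().round(),v.mean().round()); return Z[m]
zb=reg("blade",128,150,3.2,16,33,46)
for a0 in (110,115,120,125,130): reg(f"ptr{a0}",a0,a0+6,-6,3,30,70)
im2=im[:,:,::-1]; cv2.imwrite(f'pics/w{k}z.png',cv2.resize(im2[90:330,200:440],None,fx=2.5,fy=2.5,interpolation=cv2.INTER_CUBIC))
E
python3 look.py 2
```

```text
t 2.78 p [ 553.8 -212.2   98.4] rpy [-3.141  0.    -0.073] q [-0.37  0.46  1.81  0.    0.87  1.27] F [ 0.3 -0.8 -0.5]
shift cm [-0.02  0.11  1.04] turn [-0.     0.     0.007]
blade n 238 z 38.57 a 134.1 141.6 b 7.1 16.0 px 304.0 176.0
ptr110 n 214 z 61.94 a 110.1 116.0 b -5.9 2.6 px 328.0 230.0
ptr115 n 216 z 61.88 a 115.0 120.9 b -5.8 2.7 px 329.0 221.0
ptr120 n 214 z 61.91 a 120.1 125.9 b -5.7 2.7 px 329.0 211.0
ptr125 n 214 z 61.8 a 125.0 130.8 b -6.0 2.7 px 329.0 200.0
ptr130 n 229 z 61.92 a 130.0 136.0 b -6.0 2.7 px 329.0 190.0
```

View pics/w2.png

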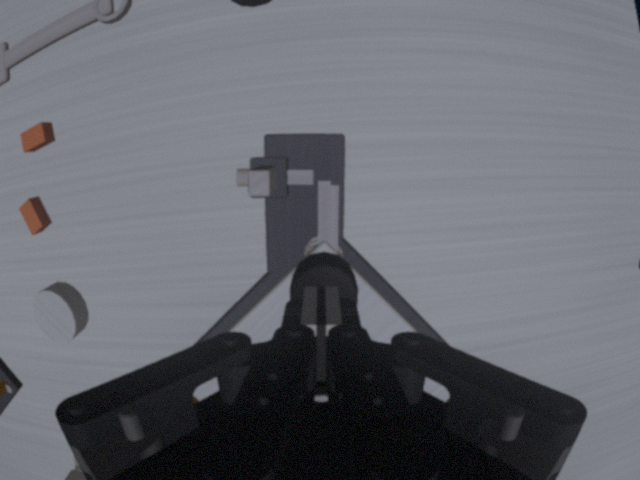

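The fingertips are over the pad, and a second estimate of the pointer-to-mark gap gives 23.3 mm. I press partway first.

>>> play_rows:
  rows:
    - [255,[0,0.05,0.5],[0,0,0]]
    - [255,[0,0.1,0.9],[0,0,0]]
    - [255,[0,0.1,1.2],[0,0,0]]
    - [255,[0,0.1,1.4],[0,0,0]]
    - [255,[0.05,0.1,1.6],[0,0,0]]
    - [255,[0.1,0.1,1.8],[0,0,0]]
    - [255,[0.15,0.1,2.0],[0,0,0]]
    - [255,[0.15,0.1,2.0],[0,0,0]]
    - [255,[0.15,0.1,2.0],[0,0,0]]

```text
clock: 3.58
eef_pos: [555.8, -213.8, 78.7]
tcp_rot: [3.141, -0.001, -0.074]
contact_force: [0.0, 0.6, 6.1]
opening: 0.0
```

```bash
python3 look.py 3
```

```text
t 3.58 p [ 555.8 -213.8   78.7] rpy [ 3.141e+00 -1.000e-03 -7.400e-02] q [-0.37  0.49  1.81  0.    0.84  1.28] F [0.  0.6 6.1]
shift cm [-0.24 -0.03 -0.93] turn [ 0.    -0.001  0.006]
blade n 294 z 38.63 a 133.7 141.8 b 7.1 16.0 px 299.0 184.0
ptr110 n 241 z 51.85 a 110.0 116.0 b -6.0 3.0 px 326.0 240.0
ptr115 n 245 z 51.31 a 115.0 120.9 b -5.9 3.0 px 326.0 229.0
ptr120 n 241 z 50.8 a 120.0 125.9 b -5.9 2.6 px 326.0 218.0
ptr125 n 242 z 50.37 a 125.0 131.0 b -5.8 2.6 px 326.0 207.0
ptr130 n 233 z 49.93 a 130.0 135.8 b -5.8 2.6 px 326.0 197.0
```

View pics/w3z.png

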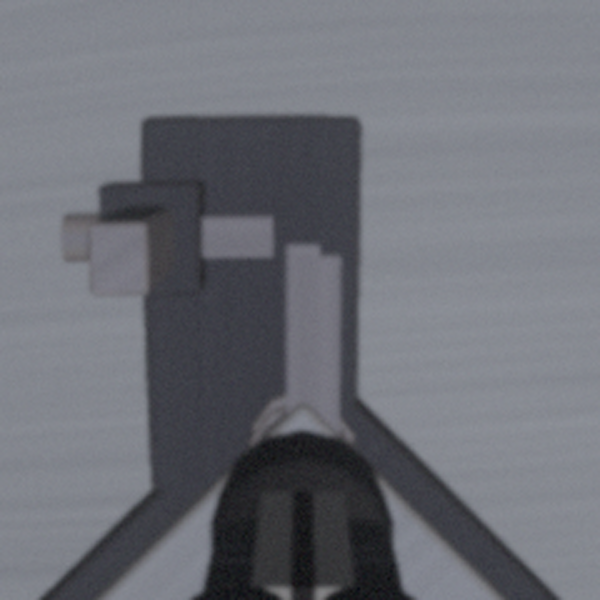

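The pointer is going down as predicted: its tip is 11.1 mm above the mark, and the force is 6 N. I approach most of the remaining way.

>>> play_rows:
  rows:
    - [255,[0,0,0.15],[0,0,0]]
    - [255,[0.05,0,0.3],[0,0,0]]
    - [255,[0.1,0,0.42],[0,0,0]]
    - [255,[0.1,0,0.54],[0,0,0]]
    - [255,[0.1,0,0.54],[0,0,0]]
    - [255,[0.1,0,0.54],[0,0,0]]

```text
clock: 4.13
eef_pos: [556.9, -213.9, 73.5]
tcp_rot: [3.141, -0.001, -0.074]
contact_force: [-1.4, 0.4, 9.3]
opening: 0.001
```

```bash
cat >> look.py <<'E'
# line fit of pointer top -> height at tip, twice grabbed for noise
def gap(P):
    A=(P[:,:,:2]-[466,-207.5])@ax; B=(P[:,:,:2]-[466,-207.5])@[-ax[1],ax[0]]; Z=P[:,:,2]
    m=(A>112)&(A<135.5)&(B>-6)&(B<3)&(Z>30)&(Z<70); f=np.polyfit(A[m],Z[m],1); r_=Z[m]-np.polyval(f,A[m]); k_=abs(r_)<2
    f=np.polyfit(A[m][k_],Z[m][k_],1); th=np.arctan(-f[0]); A0=A[m].max()
    mb=(A>128)&(A<150)&(B>6.3)&(B<16)&(Z>33)&(Z<46); zb=np.median(Z[mb]); mn=Z[mb][abs(Z[mb]-zb)<2].mean()
    print("slope th",th.round(4),"amax",A0.round(1),"tip top",np.polyval(f,135+2*np.sin(th)).round(2),"blade",mn.round(2),"gap mid",(np.polyval(f,135+2*np.sin(th))-2*np.cos(th)+2-mn).round(2),"from slope",(135*np.sin(th)).round(2))
gap(P)
E
python3 look.py 4
```

```text
t 4.13 p [ 556.9 -213.9   73.5] rpy [ 3.141e+00 -1.000e-03 -7.400e-02] q [-0.37  0.5   1.81 -0.    0.83  1.28] F [-1.4  0.4  9.3]
shift cm [-0.34 -0.03 -1.45] turn [ 0.    -0.001  0.006]
blade n 342 z 38.6 a 128.3 141.7 b 3.5 16.0 px 300.0 188.0
ptr110 n 237 z 44.77 a 110.0 116.0 b -6.0 3.0 px 325.0 241.0
ptr115 n 240 z 43.87 a 115.0 121.0 b -6.0 2.6 px 326.0 230.0
ptr120 n 238 z 43.13 a 120.0 126.0 b -6.0 2.6 px 326.0 219.0
ptr125 n 239 z 42.47 a 125.0 130.8 b -6.0 2.6 px 326.0 209.0
ptr130 n 212 z 41.65 a 130.0 135.9 b -6.0 2.6 px 325.0 199.0
slope th 0.152 amax 135.4 tip top 41.28 blade 38.57 gap mid 2.73 from slope 20.44
```

Run:
```python
from h import *
ax=np.array([np.cos(.08),-np.sin(.08)])
for k in (2,3,4):
    P=np.load(f"pics/w{k}.npy"); A=(P[:,:,:2]-[466,-207.5])@ax; B=(P[:,:,:2]-[466,-207.5])@[-ax[1],ax[0]]; Z=P[:,:,2]
    m=(A>105)&(A<150)&(B>-6.5)&(B<3.3)&(Z>30)&(Z<70)
    print(k,np.sort(A[m])[-20:].round(1), np.sort(Z[m&(A>135)])[:5])
    f=np.polyfit(A[m],Z[m],1); print(f)
```

```text
2 [136.9 136.9 137.  137.  137.  137.  137.  137.  137.3 137.4 137.4 137.4
 137.4 137.4 137.5 137.5 137.5 137.5 137.5 137.6] [57.467841   57.77782657 58.04343544 58.44814093 58.48456866]
[-1.40643911e-02  6.36645842e+01]
3 [137.  137.  137.  137.  137.  137.  137.1 137.1 137.1 137.1 137.1 137.2
 137.2 137.2 137.2 137.2 137.2 137.3 137.3 137.3] [45.86225362 45.96758348 46.07480659 46.70211827 46.73235742]
[-0.11046349 64.45087446]
4 [135.3 135.3 135.3 135.4 135.4 135.4 135.4 135.4 135.7 135.8 135.8 135.8
 135.8 135.8 135.8 135.8 135.8 135.9 135.9 135.9] [40.05039039 40.37411107 40.51584711 40.58200998 40.73123625]
[-0.34855937 86.50532929]
```

>>> play_rows:
  rows:
    - [255,[0.02,0,0.07],[0,0,0]]
    - [255,[0.03,0,0.13],[0,0,0]]
    - [255,[0.03,0,0.13],[0,0,0]]

```text
clock: 4.43
eef_pos: [557.1, -213.9, 72.2]
tcp_rot: [3.141, -0.001, -0.074]
contact_force: [-1.2, 1.0, 9.4]
opening: -0.0
```

```bash
sed -i 's/135+2\*np.sin(th)/137.3-135*(1-np.cos(th))+2*np.sin(th)/g' look.py; python3 look.py 5; python3 look.py 6 | tail -1
```

```text
t 4.43 p [ 557.1 -213.9   72.2] rpy [ 3.141e+00 -1.000e-03 -7.400e-02] q [-0.37  0.5   1.81 -0.    0.83  1.28] F [-1.2  1.   9.4]
shift cm [-0.36 -0.03 -1.58] turn [ 0.    -0.001  0.006]
blade n 351 z 38.65 a 128.1 141.7 b 3.5 16.0 px 299.0 189.0
ptr110 n 229 z 43.01 a 110.1 116.0 b -5.6 3.0 px 326.0 241.0
ptr115 n 235 z 42.09 a 115.1 121.0 b -6.0 2.6 px 326.0 230.0
ptr120 n 236 z 41.29 a 120.0 125.8 b -6.0 2.6 px 326.0 220.0
ptr125 n 243 z 40.35 a 125.0 131.0 b -6.0 2.6 px 326.0 209.0
ptr130 n 210 z 39.52 a 130.2 136.0 b -6.0 2.6 px 325.0 199.0
slope th 0.1724 amax 135.5 tip top 39.05 blade 38.58 gap mid 0.5 from slope 23.16
slope th 0.1739 amax 135.5 tip top 39.12 blade 38.61 gap mid 0.54 from slope 23.36
```

View pics/w5z.png

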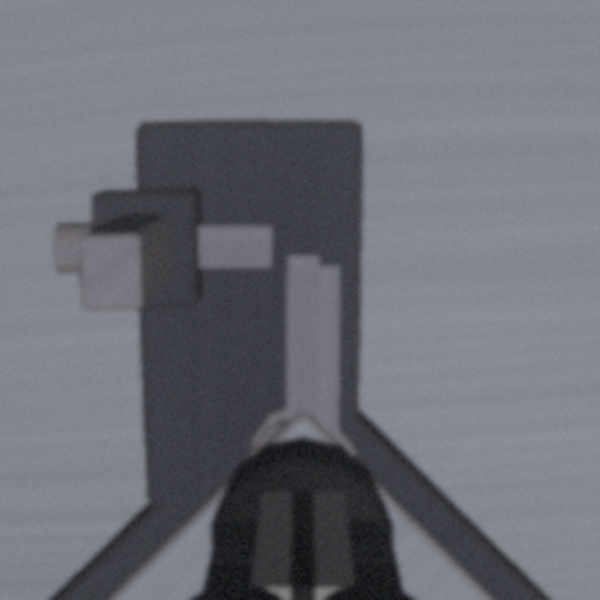

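It is within about 0.5 mm, with the pointer still above the mark. I add 0.2 mm and hold.

>>> play_rows:
  rows:
    - [255,[0,0,0.02],[0,0,0]]
    - [255,[0,0,0.02],[0,0,0]]
    - [255,[0,0,0.02],[0,0,0]]
    - [255,[0,0,0.02],[0,0,0]]
    - [255,[0,0,0.02],[0,0,0]]
    - [255,[0,0,0.02],[0,0,0]]

```text
clock: 5.03
eef_pos: [557.1, -213.9, 72.1]
tcp_rot: [3.141, -0.001, -0.074]
contact_force: [-0.8, 0.4, 9.3]
opening: 0.002
```

```bash
python3 look.py 7 | sed -n '1p;$p'; python3 look.py 8 | tail -1
python3 - <<'E'
from h import *
im,d=grab_frame("scene"); cv2.imwrite("pics/s7.png",cv2.resize(im[270:390,150:310,::-1],None,fx=4.5,fy=4.5,interpolation=cv2.INTER_CUBIC))
E
```

```text
t 5.03 p [ 557.1 -213.9   72.1] rpy [ 3.141e+00 -1.000e-03 -7.400e-02] q [-0.37  0.5   1.81 -0.    0.83  1.28] F [-0.8  0.4  9.3]
slope th 0.1746 amax 135.5 tip top 38.9 blade 38.54 gap mid 0.39 from slope 23.45
slope th 0.1705 amax 135.5 tip top 38.95 blade 38.56 gap mid 0.42 from slope 22.91
```

View pics/s7.png

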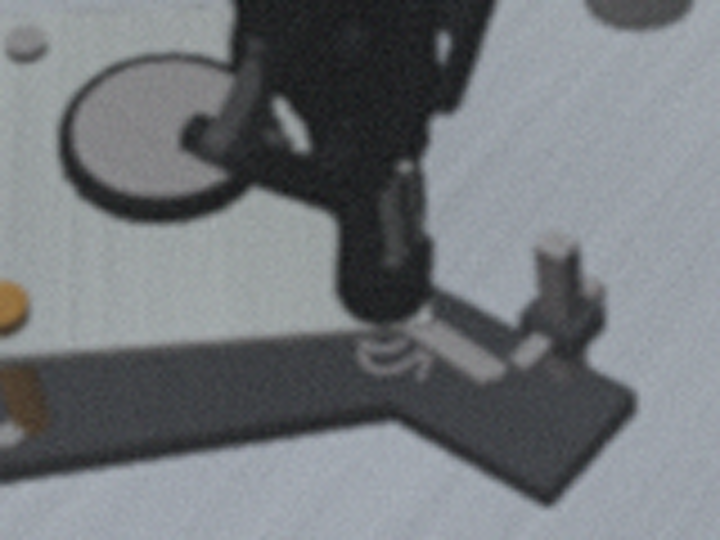

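The scene view shows the pointer tip at (505,370) almost alongside the blade at (530,350). The fingers are clear of the mirror in 3D, since the linkage is only in front of it along this line of sight. One last small increment, then a hold of over 1 s.

>>> play_rows:
  rows:
    - [255,[0,0,0.02],[0,0,0]]
    - [255,[0,0,0.02],[0,0,0]]
    - [255,[0,0,0.02],[0,0,0]]
    - [255,[0,0,0.02],[0,0,0]]
    - [255,[0,0,0.02],[0,0,0]]
    - [255,[0,0,0.02],[0,0,0]]
    - [255,[0,0,0.02],[0,0,0]]
    - [255,[0,0,0.02],[0,0,0]]
    - [255,[0,0,0.02],[0,0,0]]
    - [255,[0,0,0.02],[0,0,0]]
    - [255,[0,0,0.02],[0,0,0]]
    - [255,[0,0,0.02],[0,0,0]]

```text
clock: 6.18
eef_pos: [557.1, -213.9, 72.0]
tcp_rot: [3.141, -0.001, -0.074]
contact_force: [-0.8, 0.8, 9.0]
opening: -0.0
```

```bash
python3 look.py 9 | sed -n '1p;$p'; python3 look.py 10 | tail -1
```

```text
t 6.18 p [ 557.1 -213.9   72. ] rpy [ 3.141e+00 -1.000e-03 -7.400e-02] q [-0.37  0.5   1.81 -0.    0.83  1.28] F [-0.8  0.8  9. ]
slope th 0.1736 amax 135.5 tip top 38.61 blade 38.54 gap mid 0.11 from slope 23.32
slope th 0.1779 amax 135.5 tip top 38.61 blade 38.57 gap mid 0.07 from slope 23.88
```

The gap is 0.1 mm, so it is level. I hold a little longer, then lift off gently.

>>> play_rows:
  rows:
    - [255,[0,0,0],[0,0,0]]
    - [255,[0,0,0],[0,0,0]]
    - [255,[0,0,0],[0,0,0]]
    - [255,[0,0,0],[0,0,0]]
    - [255,[-0.05,0,-0.2],[0,0,0]]
    - [255,[-0.1,0,-0.5],[0,0,0]]
    - [255,[-0.2,0,-0.9],[0,0,0]]
    - [255,[-0.25,0,-1.3],[0,0,0]]
    - [255,[-0.3,0,-2.0],[0,0,0]]
    - [255,[-0.3,0,-4.0],[0,0,0]]
    - [255,[-0.3,0,-7.0],[0,0,0]]
    - [255,[-0.3,0,-9.0],[0,0,0]]

```text
clock: 7.28
eef_pos: [553.5, -213.5, 162.8]
tcp_rot: [-3.142, 0.0, -0.074]
contact_force: [1.3, -1.0, -0.0]
opening: 0.006
```

>>> play_rows:
  rows:
    - [255,[0,0,-1.0],[0,0,0]]
    - [255,[0,0,-1.0],[0,0,0]]
    - [255,[0,0,-1.0],[0,0,0]]
    - [255,[0,0,-1.0],[0,0,0]]

```text
clock: 7.62
eef_pos: [552.6, -213.1, 169.7]
tcp_rot: [-3.141, 0.002, -0.074]
contact_force: [-0.7, -0.6, -0.3]
opening: -0.001
```

```bash
python3 look.py 11
python3 - <<'E'
from h import *
for n in("scene","top"):
    im,d=grab_frame(n); cv2.imwrite(f"pics/{n}12.png",im[:,:,::-1])
    a=cv2.imread(f"pics/{n}0.png"); b=im[:,:,::-1]; cv2.imwrite(f"pics/{n}diff.png",np.clip(cv2.absdiff(cv2.GaussianBlur(a,(5,5),0),cv2.GaussianBlur(np.ascontiguousarray(b),(5,5),0)).astype(int)*4,0,255).astype(np.uint8))
E
```

```text
t 7.62 p [ 552.6 -213.1  169.7] rpy [-3.141e+00  2.000e-03 -7.400e-02] q [-0.37  0.37  1.76 -0.    1.01  1.27] F [-0.7 -0.6 -0.3]
shift cm [0.11 0.02 8.17] turn [-0.001  0.002  0.006]
blade n 127 z 38.58 a 134.0 141.5 b 7.1 16.0 px 307.0 167.0
ptr110 n 112 z 61.93 a 110.0 116.0 b -5.7 2.5 px 325.0 205.0
ptr115 n 115 z 61.99 a 115.2 121.0 b -5.6 2.6 px 325.0 198.0
ptr120 n 117 z 62.03 a 120.0 125.6 b -5.6 2.6 px 325.0 191.0
ptr125 n 111 z 61.91 a 125.5 131.0 b -5.5 2.6 px 325.0 183.0
ptr130 n 114 z 61.81 a 130.2 135.8 b -5.5 2.6 px 325.0 176.0
slope th 0.0081 amax 135.1 tip top 61.84 blade 38.62 gap mid 23.22 from slope 1.09
```

View pics/scene12.png

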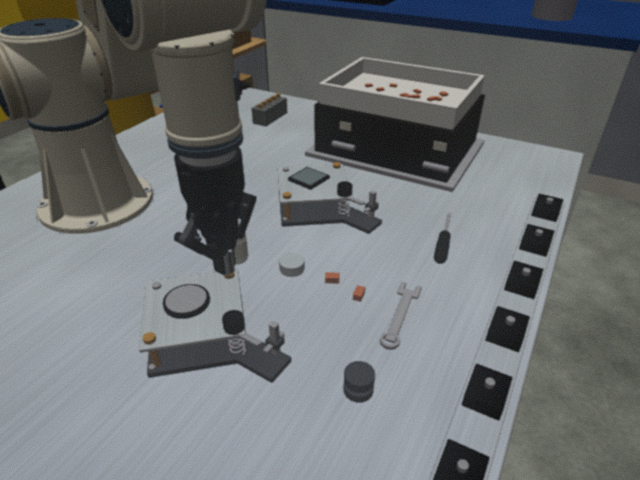

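View pics/scenediff.png

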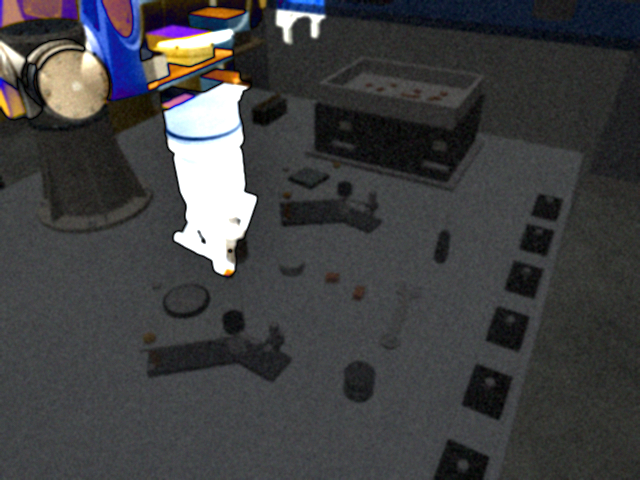

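The scene view and difference image show only the arm has moved. The pointer is back at its rest height (61.9, against 61.9 before), so I hand in.

```bash
python3 -c "
from h import *
print(r.sign_off())"
```

```text
the job is handed in; nothing more can be done
None
```

I pressed the round-mirror mount's pad with the shut fingertips until the pointer was level with the mark, held it, and let go; the plate sprang back fully. The job is handed in, with about 8 s of the 43 s on the clock.

- **Press and hold:** At the end of the hold the wrist depth image put the pointer tip 0.1 mm above the mark. It stayed within about 0.5 mm for the roughly 1.8 s hold, and no image showed it going below the mark. The force was about 9 N.
- **Return:** The pointer came back to its resting height, reading 61.9 mm both before and after.
- **Bystanders:** The scene camera's difference image, before against after, shows only the arm changed. I saved a top view too but did not look at it.
- **Clearance:** The arm ended at z = 170 mm over the mount with no contact force.
- **Measurements that disagreed:**
  - The mirror sits about 11 mm behind the rocking axis, not exactly on the plate's middle.
  - The cameras differed by up to 4 mm on the pad's position along the mount's axis.
  - The pointer's drop worked out from its slope scattered by up to 0.6 mm, so I relied on its height relative to the blade in the same image.

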